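# Start the loaded hotplate stirrer: power, stir, heat

### The arm

A 6-joint arm with a two-finger parallel gripper is mounted at the origin on the work surface. World frame = base frame: x ahead of the robot, y to its left, z up, the work surface at z = 0. Lengths are in m, angles in rad, forces in N, time in s.
With the tool pointing down it reaches from about 0.4 to 0.825 m from the base axis. Payload 7 kg.
Tool frame: the origin (TCP) lies midway between the tips of the shut fingers; the grasp point (between the pads) lies 19 mm behind it; z points along the fingers, x is the direction in which the jaws open and shut, and the axes are right-handed (so a half turn about z gives the same grasp; the last joint's range is limited). The gripper opens to 88 mm and grips with 3 to 60 N. Pads are 19 mm wide; open, the fingers measure 130 mm over their backs; the gripper's body (78 mm by 193 mm) begins 47 mm behind the grasp point.
Start: joints at [1.441, 0.359, 0.012, 0, -1.224, -0.288], TCP at [0.274, 0.617, 0.204] pointing down, gripper open.
Joint ranges: [-3.07, 3.07], [-1.43, 2.12], [-1.02, 1.25], [-3.03, 1.67], [-3.05, -0], [-3.03, 3.03]. Speed limits (rad/s): [2.39, 2.39, 3.01, 3.14, 3.14, 3.14].

### API

Orientations are given as [roll, pitch, yaw] about the fixed x, y, z axes, in that order (R = Rz(yaw) Ry(pitch) Rx(roll)).
In Python, from station import status, eyes, workorder gives the robot as it stands.
- The arm moves only by the shell command python3 -m jog 'ROWS' [OPENING] [FORCE]. ROWS is JSON, a list of rows, each a list of 6 numbers: the shift along the world's x, y, z in mm, then the turn, a rotation vector about the world's x, y, z in rad. A call has 1 to 12 rows; each row shifts and turns the pose as measured when the row begins; what a row does not reach is not made up. A row lasts 1/10 s, in which the tool goes at most 50 mm and 8.59 degrees, less where a joint would pass 70% of its speed; a pose out of reach is approached as far as the arm can. A call with a gripper value outside its range is refused whole. OPENING is the opening, from 0 (shut) to 1 (fully open), set as the call begins (- or left out, the last holds). The fingers move at their own pace and stop on an object; FORCE is the grip in N (left out, the last holds). Time passes only in rows, so rows that do not move let the fingers close. It gives the time, the measured TCP pose, the force and the opening at its end, in the units of the state.
- status.get_state(): the state, without advancing time (a new reading comes with each control period).
- eyes.grab_frame(name): name is "scene" or "top" or "wrist"; returns the picture (420x560x3 uint8, blue, green, red); there is no depth.
- eyes.calibration(name): a dict with "camera_matrix" (3x3 intrinsics, pixels), "cam_to_world" (4x4, takes a point from camera to world coordinates); the wrist camera has in their place "hand_eye" (4x4, takes a point from camera to tool coordinates, whose origin is the TCP and whose axes are the tool frame's). Camera axes: x right, y up, looking along -z (the intrinsics and any distortion apply to the point x, -y, -z); pixel columns grow to the right and rows downward; lengths in m; the calibration is good to about 2 mm. A picture is of the moment at which its call begins: read the wrist's pose just before it. calibration takes no time and is no camera call.
- workorder.job_done(): hands the job in, once; it reports no verdict.
The state is a dict: "t": time; "q": joint angles; "qd": joint speeds; "joint_efforts": joint torques, N m; "eef_pos": TCP position; "ee_rot": TCP orientation; "force": force on the tool from outside, world axes, zero at the start; "moment": the same for the moment, N m; "width": finger opening in m.
Only numpy, scipy, OpenCV 4.12 (cv2) and the standard library are available. Lean on these libraries where they do the work, as an engineer would, in place of code of your own. Each camera call takes 0.05 s, during which the arm holds its last target. There are 200 camera calls.

### The job

Two hotplate stirrers stand on the bench; start the one that carries the aluminium block of vials. With a fingertip, gently press its rocker switches on, in this order: green (power), then blue (stir), then red (heat), so that nothing is heated unstirred. Leave the knobs, the empty stirrer and everything else on the bench as they are, and lift nothing.

Things in the scene. Friction and masses are not known exactly. Their poses are not given: they have to be found in the camera images.
- stirrer: the stirrer in use, fixed: off-white, 330 mm deep (x, front to back), 200 wide (y, to its left), 104 to its white plate's top. Origin under its centre. The dark front panel slopes up 15 deg from 52 to 87 mm high over 130 mm. On it: a row of blue, green, red rockers (left to right, 60 mm apart, 38 long, 24 wide), hinged across at mid-length 126 mm before the origin, 69 mm high; 2 knobs 64 mm behind blue and red
- spare_stirrer: the second, identical hotplate stirrer, its plate empty; to be left alone. Origin and axes as for the one in use. The two may stand either way round, left or right
- power_spot (a point): spot to press on the power switch (green, middle of the row): the white dot on top of the rocker's far half, 13 mm out from its hinge, 6 mm from the far end, about 77 mm above the bench when off. It moves with the rocker and sinks about 5 mm from off to on; the panel surface lies about 6 mm under it when on
- stir_spot (a point): spot to press on the stir switch (blue, left end of the row, 60 mm to the machine's +y): the white dot on top of the rocker's far half, 13 mm out from its hinge, 6 mm from the far end, about 77 mm above the bench when off. It moves with the rocker and sinks about 5 mm from off to on; the panel surface lies about 6 mm under it when on
- heat_spot (a point): spot to press on the heat switch (red, right end of the row, 60 mm to the machine's -y): the white dot on top of the rocker's far half, 13 mm out from its hinge, 6 mm from the far end, about 77 mm above the bench when off. It moves with the rocker and sinks about 5 mm from off to on; the panel surface lies about 6 mm under it when on
- power_switch (a joint): angle (rad) of the power rocker of the stirrer in use: 0 = off (far half up, near half in line with the panel), 0.42 = fully on (far half down in line with the panel, near half up), with a hard stop. On above 0.30. No spring: friction holds it where it is left; it takes about 1.5 to 2 N of push at its spot
- stir_switch (a joint): angle (rad) of the stir rocker of the stirrer in use: 0 = off (far half up, near half in line with the panel), 0.42 = fully on (far half down in line with the panel, near half up), with a hard stop. On above 0.30. No spring: friction holds it where it is left; it takes about 1.5 to 2 N of push at its spot
- heat_switch (a joint): angle (rad) of the heat rocker of the stirrer in use: 0 = off (far half up, near half in line with the panel), 0.42 = fully on (far half down in line with the panel, near half up), with a hard stop. On above 0.30. No spring: friction holds it where it is left; it takes about 1.5 to 2 N of push at its spot
- spare_power_switch (a joint): angle of the green switch of the empty stirrer, 0 off to 0.42 on; to be left off
- spare_stir_switch (a joint): angle of the blue switch of the empty stirrer, 0 off to 0.42 on; to be left off
- spare_heat_switch (a joint): angle of the red switch of the empty stirrer, 0 off to 0.42 on; to be left off
- speed_mark (a point): the tip of the white pointer on top of the left (speed) knob of the used stirrer (black, 28 mm across, 14 mm tall, turns freely with a light friction), 12.5 mm from the knob's axis; to be left as set
- temp_mark (a point): the tip of the white pointer on top of the right (temperature) knob of the used stirrer (black, 28 mm across, 14 mm tall, turns freely with a light friction), 12.5 mm from the knob's axis; to be left as set
- spare_speed_mark (a point): the tip of the white pointer on top of the left (speed) knob of the empty stirrer (black, 28 mm across, 14 mm tall, turns freely with a light friction), 12.5 mm from the knob's axis; to be left as set
- spare_temp_mark (a point): the tip of the white pointer on top of the right (temperature) knob of the empty stirrer (black, 28 mm across, 14 mm tall, turns freely with a light friction), 12.5 mm from the knob's axis; to be left as set
- block: round aluminium heating block, 90 mm across, 34 mm high, with four capped amber vials (black caps) reaching 70 mm above its underside; one piece, about 0.6 kg, loose near the middle of the used stirrer's plate (centre 70 mm behind the machine's origin, 104 mm above the bench). Origin: centre of its underside. Not to be moved
- rack: white test-tube rack with stoppered tubes, 75 x 240 mm, 114 mm high, origin under its centre; leave alone
- wash_bottle: white wash bottle with red cap and spout, 68 mm across, 178 mm high, origin under its centre; leave alone
- beaker: glass beaker, 68 mm across, 90 mm high, origin under its centre; leave alone
- reagent: amber reagent bottle with black cap, 56 mm across, 115 mm high, origin under its centre; leave alone
- vial: single capped amber vial with white cap, standing on the bench in front of the machines, 22 mm across, 50 mm high, origin under its centre; leave alone
- stir_bar: white stirring bar lying on the bench, 41 mm long, 9 mm thick, origin under its middle; leave alone
- spatula: steel spatula lying on the bench, 175 mm long, 4 mm thick, origin under its middle; leave alone

How it is judged:
By the outcome, as a careful person would: the job done as asked, in the order asked, and still so for the second after the job is handed in, with the robot touching nothing.
It also fails if it takes over 38 s, if anything falls off the work surface, if the arm or the gripper's body presses on something with over 40 N, if the wrist force passes 120 N, or if a joint passes its speed limit or range.

## Working session

There is one attempt and no reset: what is moved stays moved. The work goes in short steps, Python scripts to look and compute and a shell command to move; the robot and the scene stay as the last step left them, time stands still between calls to the robot, and variables do not carry over. Pictures are saved under pics/ and viewed, about 8 in all and at most 12, crops included, and the job is handed in when it is done.

```bash
mkdir -p pics
cat > h.py <<'E'
import numpy as np, cv2, json
from station import status, eyes, workorder
from scipy.spatial.transform import Rotation as Ro
def cam(name):
    c=eyes.calibration(name); K=np.array(c["camera_matrix"])
    if "cam_to_world" in c: T=np.array(c["cam_to_world"])
    else:
        s=status.get_state(); P=np.eye(4); P[:3,:3]=Ro.from_euler('xyz',s["ee_rot"]).as_matrix(); P[:3,3]=s["eef_pos"]
        T=P@np.array(c["hand_eye"])
    return K,T,c
def ray(K,T,u,v):
    d=np.array([(u-K[0,2])/K[0,0],-(v-K[1,2])/K[1,1],-1.]); return T[:3,3],T[:3,:3]@d
def onz(K,T,u,v,z):
    o,d=ray(K,T,u,v); return o+d*(z-o[2])/d[2]
def proj(K,T,p):
    q=np.linalg.inv(T)@np.append(p,1); return K[0,0]*q[0]/-q[2]+K[0,2], K[1,2]+K[1,1]*q[1]/q[2]
E
python3 - <<'E'
from h import *
print(status.get_state())
for n in ("top","scene","wrist"):
    K,T,c=cam(n); print(n,K.round(1).tolist(),T.round(3).tolist(),[k for k in c])
    cv2.imwrite(f"pics/{n}0.png",eyes.grab_frame(n))
a=np.hstack([cv2.imread("pics/top0.png"),cv2.imread("pics/scene0.png")])
E
```

```text
{'t': 0.0, 'q': array([ 1.44110239e+00,  3.59359732e-01,  1.10937664e-02, -3.41136062e-04,
       -1.22410524e+00, -2.88131352e-01]), 'qd': array([-1.26248389e-03,  2.94087393e-05,  1.39092819e-03,  6.50231377e-04,
       -2.53495480e-04,  3.28323993e-04]), 'joint_efforts': array([-6.58156641e-04, -5.82721889e+01,  2.93062556e+01,  6.99729234e+00,
        6.75067960e-03, -1.48849299e-04]), 'eef_pos': array([0.27369768, 0.61646271, 0.2032571 ]), 'ee_rot': array([-3.14145257e+00, -1.60108863e-03, -1.98873790e+00]), 'force': array([ 0.13914244, -0.82435621, -0.08921752]), 'moment': array([-0.00087399, -0.00017451,  0.03852376]), 'width': 0.0875307653432446}
top [[406.3, 0.0, 275.4], [0.0, 406.3, 211.9], [0.0, 0.0, 1.0]] [[-0.001, 0.994, -0.109, 0.446], [-1.0, 0.001, 0.026, 0.004], [0.026, 0.109, 0.994, 1.152], [0.0, 0.0, 0.0, 1.0]] ['camera_matrix', 'cam_to_world']
scene [[436.8, 0.0, 285.6], [0.0, 436.8, 203.0], [0.0, 0.0, 1.0]] [[0.713, -0.544, 0.443, 1.125], [0.701, 0.561, -0.44, -0.568], [-0.01, 0.624, 0.781, 1.07], [0.0, 0.0, 0.0, 1.0]] ['camera_matrix', 'cam_to_world']
wrist [[344.6, 0.0, 275.5], [0.0, 344.6, 203.3], [0.0, 0.0, 1.0]] [[-0.407, 0.877, 0.255, 0.341], [-0.914, -0.391, -0.112, 0.585], [0.002, -0.279, 0.96, 0.385], [0.0, 0.0, 0.0, 1.0]] ['camera_matrix', 'hand_eye']
```

View pics/top0.png

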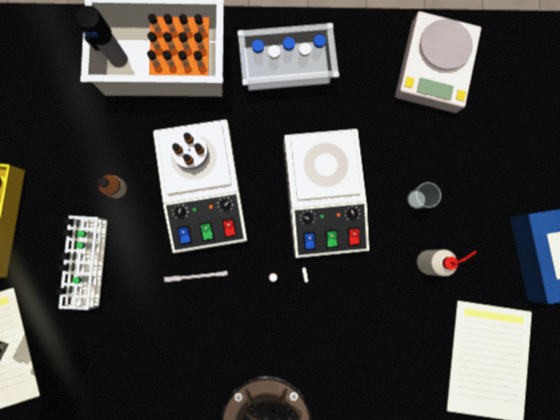

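View pics/scene0.png

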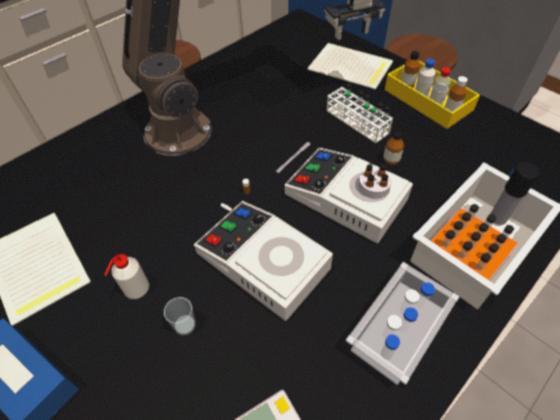

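Used stirrer is the left one (block at top-view (188,150)), with rockers at blue (184,235), green (207,231) and red (229,227). The front faces the robot. The spare is on the right (rockers near (332,238)). Now I measure the rockers by colour.

Run:
```python
from h import *
def blobs(img,box):
    x0,y0,x1,y1=box; hsv=cv2.cvtColor(img,cv2.COLOR_BGR2HSV); out={}
    for n,rs in dict(blue=[(105,125)],green=[(50,85)],red=[(0,8),(172,180)]).items():
        m=sum(cv2.inRange(hsv,(a,130,60),(b,255,255)) for a,b in rs); k=np.zeros_like(m); k[y0:y1,x0:x1]=m[y0:y1,x0:x1]
        N,L,S,C=cv2.connectedComponentsWithStats(k); i=1+np.argmax(S[1:,4]); out[n]=(C[i],S[i])
    return out
t=cv2.imread("pics/top0.png"); s=cv2.imread("pics/scene0.png")
bt=blobs(t,(160,205,245,250)); bs=blobs(s,(285,145,345,192))
Kt,Tt,_=cam("top");Ks,Ts,_=cam("scene"); P={}
for n in bt:
    o1,d1=ray(Kt,Tt,*bt[n][0]);o2,d2=ray(Ks,Ts,*bs[n][0])
    A=np.stack([d1,-d2],1); x=np.linalg.lstsq(A,o2-o1,rcond=None)[0]; p,q=o1+x[0]*d1,o2+x[1]*d2
    print(n,bt[n][1],bs[n][1],((p+q)/2).round(4),"gap",np.linalg.norm(p-q).round(4),"top@.073",onz(Kt,Tt,*bt[n][0],.073).round(4),"scene",onz(Ks,Ts,*bs[n][0],.073).round(4)); P[n]=(p+q)/2
v=P["blue"]-P["red"]; print(np.linalg.norm(v),"yaw",np.arctan2(-v[0],v[1]))
```

```text
blue [178 227  13  17 166] [316 152  15   8  86] [0.5035 0.22   0.0649] gap 0.0021 top@.073 [0.5024 0.2176 0.073 ] scene [0.5091 0.2145 0.073 ]
green [201 223  12  17 154] [306 164  14   8  76] [0.5135 0.1607 0.0639] gap 0.0019 top@.073 [0.5124 0.1586 0.073 ] scene [0.5196 0.1549 0.073 ]
red [223 219  13  18 177] [295 174  15  10 104] [0.5233 0.1008 0.0648] gap 0.0011 top@.073 [0.5224 0.0996 0.073 ] scene [0.5286 0.0958 0.073 ]
0.12085075481851741 yaw 0.1647353209822513
```

```bash
python3 -m jog '[[15,-39,1,0,0,0.049],[15,-39,0,0,0,0.049],[15,-39,0,0,0,0.049],[15,-39,0,0,0,0.049],[15,-39,0,0,0,0.049],[15,-39,0,0,0,0.049],[15,-39,0,0,0,0.049],[15,-39,0,0,0,0.049],[15,-39,0,0,0,0.049],[15,-39,0,0,0,0.049],[15,-39,0,0,0,0.049],[15,-39,0,0,0,0.049]]' 0 10; python3 -m jog '[[0,0,0,0,0,0],[0,0,0,0,0,0]]'
python3 - <<'E'
from h import *
K,T,_=cam("wrist"); s=status.get_state(); print(s["eef_pos"],s["ee_rot"],s["width"],s["force"])
cv2.imwrite("pics/w1.png",eyes.grab_frame("wrist")); np.savez("w1.npz",K=K,T=T); print(proj(K,T,s["eef_pos"]))
E
```

```text
t: 1.35
eef_pos: [0.454, 0.1328, 0.2002]
ee_rot: [-3.141, -0.006, -1.369]
force: [1.1, -0.5, 0.5]
width: 0.0014
t: 1.55
eef_pos: [0.4545, 0.128, 0.2001]
ee_rot: [-3.141, -0.006, -1.375]
force: [0.5, 0.6, -0.2]
width: 0.0002
[0.45451216 0.12801819 0.20007056] [-3.14149379 -0.00601053 -1.37453221] 0.0002259871669813763 [ 0.47426949  0.5989546  -0.23028262]
(np.float64(273.4210567375412), np.float64(239.28002713917977))
```

View pics/w1.png

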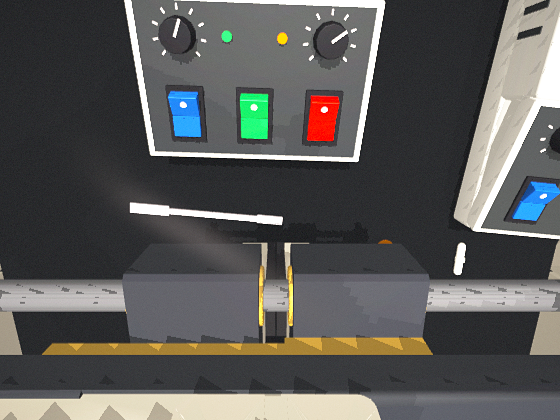

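The wrist view shows the three rockers with white dots at about blue (183,105), green (254,102) and red (324,110). The closed fingertips are at about (273,240). Next I compute exact dot positions.

```bash
cat > dots.py <<'E'
from h import *
def dots(img,K,T,guess,z):
    g=cv2.cvtColor(img,cv2.COLOR_BGR2HSV); P=[]
    for u,v in guess:
        m=cv2.inRange(g,(0,0,170),(180,110,255)); k=np.zeros_like(m); k[v-9:v+10,u-9:u+10]=m[v-9:v+10,u-9:u+10]
        y,x=np.nonzero(k); P.append(onz(K,T,x.mean(),y.mean(),z)); print((x.mean().round(1),y.mean().round(1)),len(x),P[-1].round(4))
    return np.array(P)
E
python3 - <<'E'
from dots import *
f=np.load("w1.npz"); img=cv2.imread("pics/w1.png")
P=dots(img,f["K"],f["T"],[(183,105),(254,102),(324,110)],.077)
v=P[0]-P[2]; print(np.linalg.norm(v),np.arctan2(-v[0],v[1]))
s=status.get_state(); print(s["eef_pos"],s["ee_rot"], "to green mm",((P[1]-s["eef_pos"])*1000).round(1))
E
```

```text
(np.float64(182.8), np.float64(104.3)) 38 [0.5112 0.2174 0.077 ]
(np.float64(253.6), np.float64(106.8)) 38 [0.5208 0.1582 0.077 ]
(np.float64(323.9), np.float64(109.3)) 35 [0.5304 0.099  0.077 ]
0.11990513028028828 0.16109104717688394
[0.45434548 0.12839619 0.20003499] [ 3.14150282 -0.00614291 -1.37356826] to green mm [  66.4   29.8 -123. ]
```

```bash
python3 -m jog '[[22,10,0,0,0,-0.012],[22,10,0,0,0,-0.012],[20,10,0,0,0,-0.012],[0,0,-30,0,0,0],[0,0,-30,0,0,0],[0,0,-30,0,0,0],[0,0,0,0,0,0],[0,0,0,0,0,0]]'
```

```text
t: 2.4
eef_pos: [0.5192, 0.1698, 0.1084]
ee_rot: [-3.139, -0.005, -1.401]
force: [0.1, -0.1, 0.8]
width: 0.0004
```

```bash
python3 -m jog '[[0,-12,0,0,0,0],[0,0,0,0,0,0],[0,0,0,0,0,0]]'
```

```text
t: 2.7
eef_pos: [0.5206, 0.1593, 0.1122]
ee_rot: [-3.134, -0.003, -1.399]
force: [0.5, -1.2, -0.1]
width: 0.0003
```

```bash
python3 -m jog '[[-1,-1,-10,0,0,0],[0,0,-10,0,0,0],[0,0,-4,0,0,0],[0,0,0,0,0,0],[0,0,0,0,0,0]]'
python3 - <<'E'
from h import *
K,T,_=cam("wrist"); np.savez("w2.npz",K=K,T=T); cv2.imwrite("pics/w2.png",eyes.grab_frame("wrist")); s=status.get_state();print(s["eef_pos"],proj(K,T,s["eef_pos"]))
E
```

```text
t: 3.2
eef_pos: [0.5201, 0.1583, 0.0877]
ee_rot: [-3.132, -0.002, -1.4]
force: [0.7, -0.2, 0.7]
width: 0.0004
[0.5200763  0.15834309 0.08767527] (np.float64(273.3047912654828), np.float64(239.37102018447527))
```

View pics/w2.png

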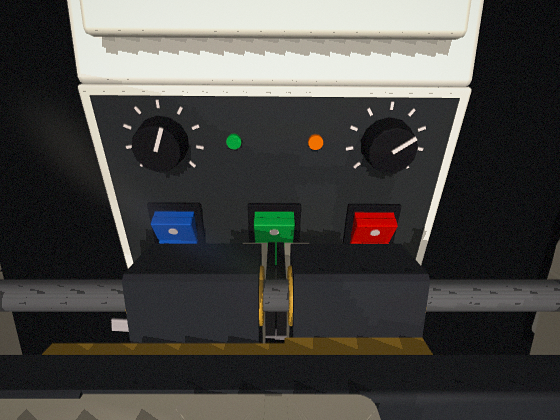

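Tip sits just in front of the green dot (274,232), with the front edge near row 243. I descend gently and watch the force.

```bash
python3 -m jog '[[0,0,-3,0,0,0],[0,0,0,0,0,0],[0,0,0,0,0,0]]'; python3 -m jog '[[0,0,-3,0,0,0],[0,0,0,0,0,0],[0,0,0,0,0,0]]';python3 -m jog '[[0,0,-2,0,0,0],[0,0,0,0,0,0]]'
python3 - <<'E'
from h import *
K,T,_=cam("wrist"); cv2.imwrite("pics/w3.png",cv2.resize(eyes.grab_frame("wrist")[190:350,140:420],None,fx=2.5,fy=2.5)); s=status.get_state();print(s["eef_pos"],s["force"])
E
```

```text
t: 3.55
eef_pos: [0.5204, 0.1586, 0.0847]
ee_rot: [-3.132, -0.002, -1.399]
force: [-0.7, 0.9, 0.5]
width: 0.0006
t: 3.85
eef_pos: [0.5205, 0.1587, 0.0816]
ee_rot: [-3.131, -0.002, -1.399]
force: [0.0, -0.6, 0.1]
width: 0.0006
t: 4.05
eef_pos: [0.5205, 0.1587, 0.0795]
ee_rot: [-3.131, -0.002, -1.399]
force: [-0.2, 0.2, 0.2]
width: 0.0007
[0.52063107 0.15870103 0.07966921] [-0.30921749 -0.10841052  0.16793628]
```

View pics/w3.png

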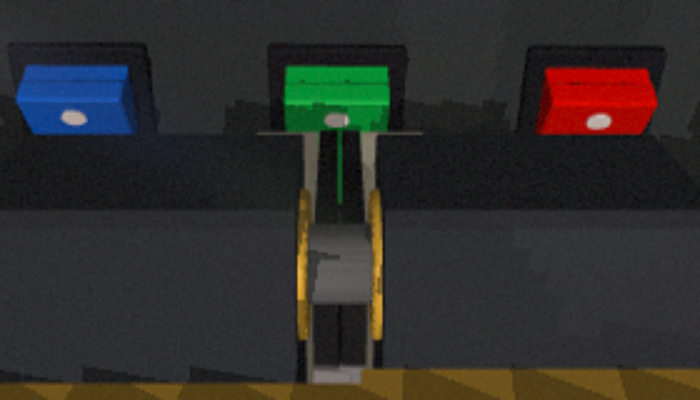

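The tip's front edge appears about 3–4 mm short of the dot, and there is no contact yet at 79.6 mm. I'll raise it slightly, shift it 4 mm forward and press.

```bash
python3 -m jog '[[0,0,4,0,0,0],[4,0,0,0,0,0],[0,0,0,0,0,0]]'; for i in 1; do python3 -m jog '[[0,0,-2,0,0,0],[0,0,0,0,0,0]]'; python3 -m jog '[[0,0,-2,0,0,0],[0,0,0,0,0,0]]'; python3 -m jog '[[0,0,-2,0,0,0],[0,0,0,0,0,0]]'; done
```

```text
t: 4.4
eef_pos: [0.5251, 0.1589, 0.0843]
ee_rot: [-3.13, -0.002, -1.399]
force: [0.4, 1.1, -0.2]
width: 0.0005
t: 4.6
eef_pos: [0.5253, 0.1589, 0.0822]
ee_rot: [-3.13, -0.001, -1.399]
force: [-0.5, 0.0, 0.1]
width: 0.0002
t: 4.8
eef_pos: [0.5251, 0.1588, 0.0798]
ee_rot: [-3.131, -0.002, -1.399]
force: [0.5, 0.6, -0.3]
width: 0.0005
t: 5.0
eef_pos: [0.525, 0.1587, 0.0775]
ee_rot: [-3.131, -0.002, -1.399]
force: [-0.0, -0.5, 0.7]
width: 0.0005
```

```bash
python3 -m jog '[[0,0,-2,0,0,0],[0,0,0,0,0,0]]'; python3 -m jog '[[0,0,-1.5,0,0,0],[0,0,0,0,0,0]]'
python3 - <<'E'
from h import *
K,T,_=cam("wrist"); cv2.imwrite("pics/w4.png",cv2.resize(eyes.grab_frame("wrist")[190:350,140:420],None,fx=2.5,fy=2.5)); s=status.get_state();print(s["eef_pos"],s["force"])
E
```

```text
t: 5.2
eef_pos: [0.525, 0.1587, 0.0753]
ee_rot: [-3.131, -0.002, -1.399]
force: [0.0, 0.2, -0.3]
width: 0.0007
t: 5.4
eef_pos: [0.525, 0.1587, 0.0737]
ee_rot: [-3.131, -0.002, -1.399]
force: [-0.1, 0.5, -0.2]
width: 0.0002
[0.52507741 0.15876438 0.07378859] [ 0.57412219  0.51146902 -0.14782529]
```

View pics/w4.png

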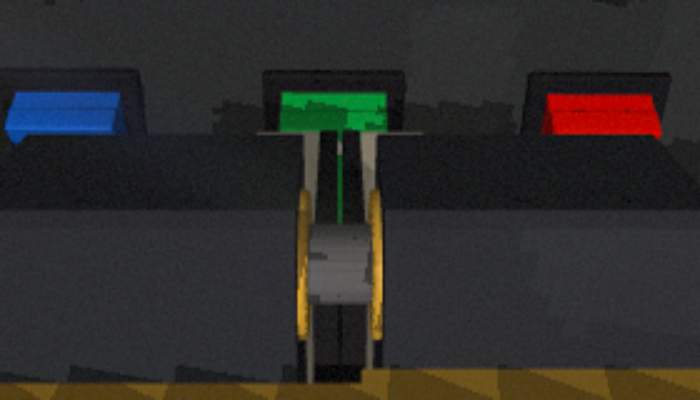

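```bash
python3 -m jog '[[0,0,-1.5,0,0,0],[0,0,0,0,0,0]]'; python3 -m jog '[[0,0,-1.5,0,0,0],[0,0,0,0,0,0]]'
python3 - <<'E'
from h import *
K,T,_=cam("wrist"); cv2.imwrite("pics/w5.png",cv2.resize(eyes.grab_frame("wrist")[190:350,140:420],None,fx=2.5,fy=2.5)); s=status.get_state();print(s["eef_pos"],s["force"])
E
```

```text
t: 5.65
eef_pos: [0.5251, 0.1588, 0.0722]
ee_rot: [-3.131, -0.002, -1.399]
force: [-0.4, -0.2, -0.9]
width: 0.0003
t: 5.85
eef_pos: [0.5251, 0.1588, 0.0706]
ee_rot: [-3.13, -0.002, -1.399]
force: [0.2, -0.4, -0.1]
width: 0.0005
[0.52522479 0.15883957 0.07075919] [ 0.81082699 -0.43720142 -0.87779933]
```

View pics/w5.png

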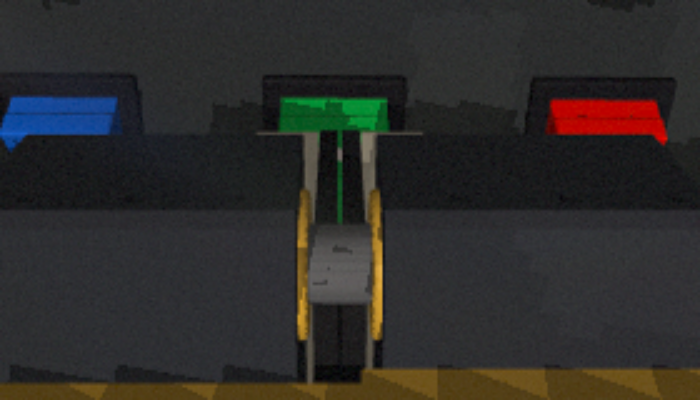

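No contact force seen at 70.7 mm. The rocker may have moved within the force noise, so I'll lift, back off and look at the switch itself.

```bash
python3 -m jog '[[0,0,20,0,0,0],[-20,0,20,0,0,0],[-25,0,10,0,0,0],[0,0,0,0,0,0],[0,0,0,0,0,0]]'
python3 - <<'E'
from h import *
K,T,_=cam("wrist"); np.savez("w6.npz",K=K,T=T); f=eyes.grab_frame("wrist"); cv2.imwrite("pics/w6.png",f)
P=[proj(K,T,p) for p in ([.5112,.2174,.077],[.5208,.1582,.077],[.5304,.099,.077])]; print(np.round(P,1))
cv2.imwrite("pics/w6c.png",cv2.resize(f[60:260,120:440],None,fx=2.5,fy=2.5,interpolation=cv2.INTER_CUBIC))
E
```

```text
t: 6.4
eef_pos: [0.4789, 0.1586, 0.1219]
ee_rot: [-3.131, -0.002, -1.4]
force: [-0.3, 0.7, 0.4]
width: 0.0006
[[193.7 154.8]
 [284.9 155.6]
 [375.9 156.5]]
```

View pics/w6c.png

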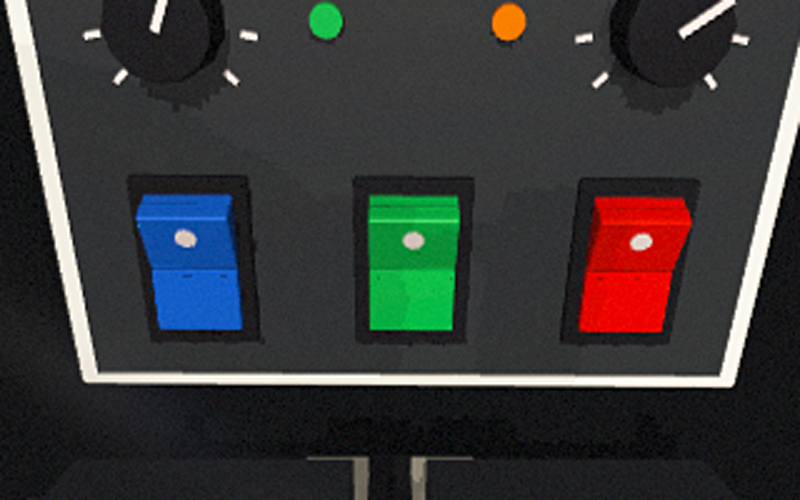

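All three switches are still off. The dots reproject within 1 px of my estimates, so their positions hold. The fingertip is what isn't where the TCP suggests, so I'll check it in the fixed cameras.

Run:
```python
from h import *
s=status.get_state(); p=s["eef_pos"]; R=Ro.from_euler('xyz',s["ee_rot"]).as_matrix(); out=[]
for n in ("scene","top"):
    K,T,_=cam(n); f=eyes.grab_frame(n); cv2.imwrite(f"pics/{n}1.png",f); u,v=map(int,np.round(proj(K,T,p))); h=50
    c=cv2.resize(f[v-h-25:v+h-25,u-h:u+h],(400,400),interpolation=cv2.INTER_CUBIC)
    for k,col in ((0,(0,0,255)),(.019,(0,255,255)),(.066,(255,0,255))):
        a=proj(K,T,p-R[:,2]*k); cv2.circle(c,(int((a[0]-u+h+.5)*4),int((a[1]-v+h+25+.5)*4)),3,col,-1)
    out.append(c); print(n,u,v)
cv2.imwrite("pics/st1.png",np.hstack(out))
f=cv2.imread("pics/w6.png"); m=cv2.inRange(cv2.cvtColor(f,cv2.COLOR_BGR2HSV),(50,130,50),(85,255,255)); m[:120]=0; y,x=np.nonzero(m); w=np.load("w6.npz")
print("green centroid wrist",(x.mean(),y.mean()),onz(w["K"],w["T"],x.mean(),y.mean(),.073))
```

```text
scene 305 149
top 203 244
green centroid wrist (np.float64(284.40406199893107), np.float64(164.42811330839123)) [0.51438285 0.15726709 0.073     ]
```

View pics/st1.png

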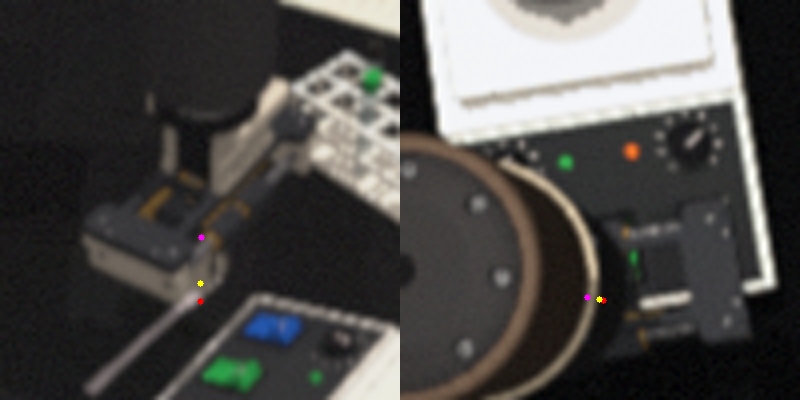

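The fixed views agree with the dot positions (rocker centroid within 2 mm). The visible fingertip seems to end above the reported TCP. So I return over the dot and keep descending in small steps until force appears. The body clearance allows this.

```bash
python3 -m jog '[[22,0,0,0,0,0],[22,0,0,0,0,0],[0,0,-25,0,0,0],[0,0,-20,0,0,0],[0,0,0,0,0,0],[0,0,0,0,0,0]]'; python3 -m jog '[[0,0,-3,0,0,0],[0,0,-2,0,0,0],[0,0,0,0,0,0]]';  python3 -m jog '[[0,0,-2,0,0,0],[0,0,0,0,0,0]]'
```

```text
t: 7.15
eef_pos: [0.5269, 0.1574, 0.072]
ee_rot: [-3.136, -0.005, -1.402]
force: [0.5, -0.0, -0.1]
width: 0.0006
t: 7.45
eef_pos: [0.5279, 0.1579, 0.0683]
ee_rot: [-3.134, -0.005, -1.402]
force: [0.4, 0.3, 0.4]
width: 0.0003
t: 7.65
eef_pos: [0.5283, 0.1583, 0.0672]
ee_rot: [-3.133, -0.004, -1.401]
force: [-0.7, -0.3, 0.1]
width: 0.0007
```

```bash
python3 -m jog '[[-4,0,0,0,0,0],[0,0,0,0,0,0]]'; python3 -m jog '[[0,0,-2,0,0,0],[0,0,0,0,0,0]]';  python3 -m jog '[[0,0,-2,0,0,0],[0,0,0,0,0,0]]'; python3 -c "
from h import *
print(np.mean([status.get_state()['force'] for _ in range(20)],0))"
```

```text
t: 7.85
eef_pos: [0.524, 0.1584, 0.0676]
ee_rot: [-3.132, -0.003, -1.402]
force: [-0.6, 0.8, 0.0]
width: 0.0004
t: 8.05
eef_pos: [0.5239, 0.1585, 0.0658]
ee_rot: [-3.131, -0.003, -1.401]
force: [0.0, -0.5, -0.6]
width: 0.0006
t: 8.25
eef_pos: [0.524, 0.1585, 0.0636]
ee_rot: [-3.131, -0.003, -1.401]
force: [-0.6, -0.7, -0.3]
width: 0.0008
[-0.56143633 -0.73942521 -0.32349434]
```

```bash
python3 -m jog '[[0,0,-2,0,0,0],[0,0,0,0,0,0]]'; python3 -m jog '[[0,0,-2,0,0,0],[0,0,0,0,0,0]]';  python3 -m jog '[[0,0,-2,0,0,0],[0,0,0,0,0,0]]'
python3 - <<'E'
from h import *
K,T,_=cam("wrist"); s=status.get_state(); f=eyes.grab_frame("wrist"); cv2.imwrite("pics/w7.png",f)
a=cv2.resize(f[190:350,140:420],(700,400)); print(s["eef_pos"],proj(K,T,[.5208,.1582,.077]))
K,T,_=cam("scene"); g=eyes.grab_frame("scene"); cv2.imwrite("pics/s7.png",g); u,v=map(int,proj(K,T,s["eef_pos"])); b=cv2.resize(g[v-25:v+15,u-35:u+35],(350,200),interpolation=cv2.INTER_CUBIC)
b=np.hstack([b,cv2.resize(cv2.imread("pics/w6.png")[190:350,140:420],(350,200))])
cv2.imwrite("pics/v7.png",np.vstack([a,b]))
E
```

```text
t: 8.45
eef_pos: [0.524, 0.1585, 0.0612]
ee_rot: [-3.132, -0.003, -1.401]
force: [-0.0, -0.3, -0.5]
width: 0.0005
t: 8.65
eef_pos: [0.524, 0.1584, 0.059]
ee_rot: [-3.132, -0.003, -1.401]
force: [-0.9, -0.7, 0.1]
width: 0.0006
t: 8.85
eef_pos: [0.5248, 0.1587, 0.0573]
ee_rot: [-3.13, -0.003, -1.401]
force: [0.3, -0.2, 1.7]
width: 0.0004
[0.52483297 0.15874473 0.05727657] (np.float64(272.98300622907203), np.float64(260.93024893960387))
```

View pics/v7.png

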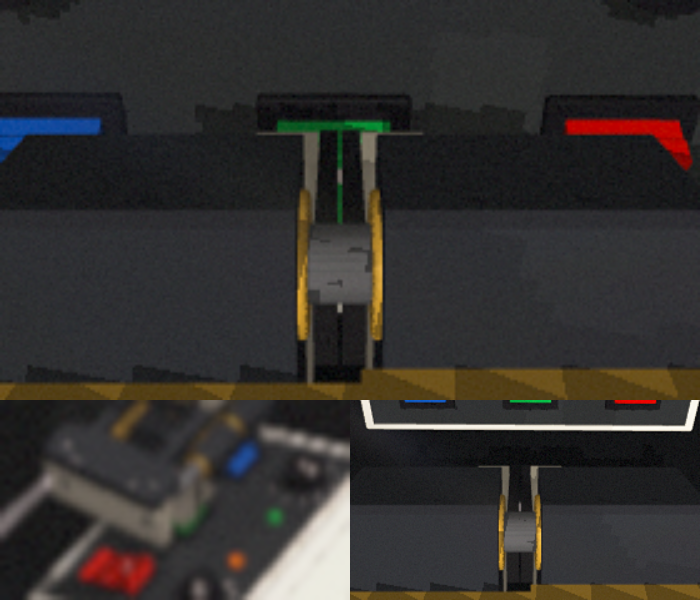

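Contact: Fz = 1.7 N at TCP z ≈ 58 mm, so the real tip sits about 2 cm above the reported TCP. That 1.7 N matches the rocker's stated push force, so I keep pressing.

```bash
python3 -m jog '[[0,0,-2,0,0,0],[0,0,0,0,0,0]]'; python3 -m jog '[[0,0,-2,0,0,0],[0,0,0,0,0,0]]';  python3 -m jog '[[0,0,-1.5,0,0,0],[0,0,0,0,0,0]]'
```

```text
t: 9.15
eef_pos: [0.5253, 0.159, 0.0557]
ee_rot: [-3.129, -0.003, -1.401]
force: [0.6, -0.3, 0.7]
width: 0.0005
t: 9.35
eef_pos: [0.5257, 0.1592, 0.0537]
ee_rot: [-3.128, -0.003, -1.401]
force: [-0.4, -0.3, 0.8]
width: 0.0005
t: 9.55
eef_pos: [0.5257, 0.1593, 0.0521]
ee_rot: [-3.128, -0.002, -1.401]
force: [0.2, 0.2, 0.1]
width: 0.0002
```

```bash
python3 -m jog '[[0,0,-1.5,0,0,0],[0,0,0,0,0,0]]'; python3 -m jog '[[0,0,-1.5,0,0,0],[0,0,0,0,0,0]]'
python3 - <<'E'
from h import *
K,T,_=cam("wrist"); s=status.get_state(); f=eyes.grab_frame("wrist"); cv2.imwrite("pics/w8.png",f); print(s["force"],s["eef_pos"])
def slit(n,r=range(238,285)):
    g=cv2.imread(n); return [int(g[i,274:279].max(1).max()) for i in r]
print(slit("pics/w7.png"));print(slit("pics/w8.png")); print(proj(K,T,[.5208,.1582,.077]),proj(K,T,[.5235,.1586,.072]))
E
```

```text
t: 9.75
eef_pos: [0.526, 0.1594, 0.051]
ee_rot: [-3.128, -0.002, -1.4]
force: [-0.3, 0.3, 4.4]
width: 0.0002
t: 9.95
eef_pos: [0.5261, 0.1593, 0.051]
ee_rot: [-3.127, -0.003, -1.4]
force: [-1.9, 0.1, 3.8]
width: 0.0004
[-1.94820595  0.07030257  3.75536932] [0.52606768 0.1593243  0.05096362]
[80, 138, 90, 89, 71, 68, 75, 75, 72, 77, 74, 73, 74, 79, 93, 87, 76, 79, 80, 88, 114, 117, 117, 116, 113, 96, 78, 78, 78, 77, 79, 75, 77, 81, 86, 85, 81, 81, 84, 82, 82, 68, 53, 56, 56, 61, 65]
[27, 32, 32, 31, 24, 24, 27, 18, 43, 67, 68, 75, 88, 83, 85, 85, 88, 85, 84, 98, 127, 122, 126, 123, 124, 122, 123, 116, 81, 82, 83, 83, 83, 85, 83, 83, 82, 78, 81, 82, 58, 64, 52, 58, 58, 61, 65]
(np.float64(273.6407802204363), np.float64(268.68630050006993)) (np.float64(273.7819632719175), np.float64(259.36864146062226))
```

Hard stop felt (4 N) at 51 mm, after about 7 mm of travel as expected. Lift, back off and check before going on.

```bash
python3 -m jog '[[0,0,15,0,0,0],[0,0,20,0,0,0],[-15,10,20,0,0,0],[-20,25,10,0,0,0],[-20,20,0,0,0,0],[0,0,0,0,0,0],[0,0,0,0,0,0]]'
python3 - <<'E'
from h import *
K,T,_=cam("wrist"); np.savez("w9.npz",K=K,T=T); f=eyes.grab_frame("wrist"); cv2.imwrite("pics/w9.png",f)
print(np.round([proj(K,T,p) for p in ([.5112,.2174,.077],[.5208,.1582,.077],[.5304,.099,.077],[.5235,.1586,.072])],1))
a=cv2.resize(f[60:260,60:500],None,fx=1.8,fy=1.8,interpolation=cv2.INTER_CUBIC); cv2.imwrite("pics/w9c.png",a)
E
```

```text
t: 10.7
eef_pos: [0.4647, 0.2133, 0.1149]
ee_rot: [-3.137, -0.005, -1.403]
force: [-0.1, -0.3, 0.6]
width: 0.0003
[[279.2 148.3]
 [373.7 148.9]
 [467.8 149.4]
 [371.9 143.7]]
```

View pics/w9c.png

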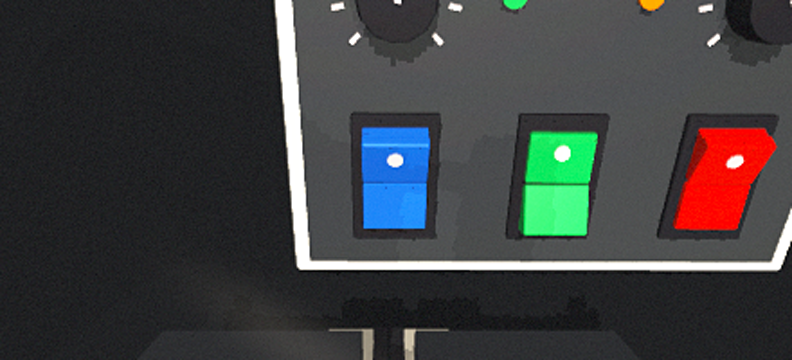

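Green is on (lit, dot shifted to crop (562,153), far half down), while blue and red are still off. Now blue: target TCP (0.515, 0.218).

```bash
python3 -m jog '[[20,2,0,0,0,0],[20,2,0,0,0,0],[8,0,-10,0,0,0],[0,0,-20,0,0,0],[0,0,-15,0,0,0],[0,0,0,0,0,0],[0,0,0,0,0,0]]'
```

```text
t: 11.45
eef_pos: [0.5134, 0.2116, 0.0632]
ee_rot: [3.139, -0.008, -1.409]
force: [-0.9, 0.5, 0.4]
width: 0.0007
```

```bash
python3 -m jog '[[1,6,0,0,0,0],[0,0,0,0,0,0],[0,0,0,0,0,0]]'; python3 -m jog '[[0,0,-3,0,0,0],[0,0,0,0,0,0]]'; python3 -m jog '[[0,0,-2,0,0,0],[0,0,0,0,0,0]]'; python3 -m jog '[[0,0,-2,0,0,0],[0,0,0,0,0,0]]'
```

```text
t: 11.75
eef_pos: [0.5149, 0.2181, 0.0642]
ee_rot: [3.14, -0.008, -1.41]
force: [0.1, -0.0, 0.4]
width: 0.0003
t: 11.95
eef_pos: [0.5152, 0.2187, 0.062]
ee_rot: [-3.141, -0.007, -1.409]
force: [0.2, -0.0, -0.4]
width: 0.0006
t: 12.15
eef_pos: [0.5152, 0.2189, 0.0601]
ee_rot: [-3.141, -0.006, -1.409]
force: [0.6, 0.1, -0.1]
width: 0.0006
t: 12.35
eef_pos: [0.5154, 0.219, 0.0581]
ee_rot: [-3.141, -0.006, -1.409]
force: [0.3, 0.3, -0.4]
width: 0.0007
```

```bash
python3 -m jog '[[0,-0.5,-2,0,0,0],[0,0,0,0,0,0]]'; python3 -m jog '[[0,0,-2,0,0,0],[0,0,0,0,0,0]]'; python3 -m jog '[[0,0,-1.5,0,0,0],[0,0,0,0,0,0]]'; python3 -m jog '[[0,0,-1.5,0,0,0],[0,0,0,0,0,0]]'
```

```text
t: 12.55
eef_pos: [0.5164, 0.2191, 0.0565]
ee_rot: [-3.139, -0.005, -1.409]
force: [0.2, -0.2, 1.3]
width: 0.0002
t: 12.75
eef_pos: [0.517, 0.2193, 0.0547]
ee_rot: [-3.137, -0.005, -1.409]
force: [0.5, -0.0, 0.2]
width: 0.0008
t: 12.95
eef_pos: [0.5173, 0.2194, 0.0533]
ee_rot: [-3.137, -0.005, -1.408]
force: [0.7, 0.6, -0.2]
width: 0.0005
t: 13.15
eef_pos: [0.5174, 0.2195, 0.0517]
ee_rot: [-3.137, -0.005, -1.408]
force: [0.6, 0.3, 0.7]
width: 0.0005
```

```bash
python3 -m jog '[[0,0,-1.5,0,0,0],[0,0,0,0,0,0]]'; python3 -m jog '[[0,0,-1,0,0,0],[0,0,0,0,0,0]]'
```

```text
t: 13.35
eef_pos: [0.5177, 0.2195, 0.051]
ee_rot: [-3.136, -0.005, -1.408]
force: [-1.1, -1.1, 4.7]
width: 0.0006
t: 13.55
eef_pos: [0.5176, 0.2195, 0.0511]
ee_rot: [-3.136, -0.005, -1.407]
force: [-0.0, -0.6, 3.3]
width: 0.0006
```

Same stop height as green. Lift, back off, and check blue numerically before pressing heat.

```bash
python3 -m jog '[[0,0,15,0,0,0],[0,0,20,0,0,0],[-15,-5,20,0,0,0],[-20,-25,10,0,0,0],[-20,-30,0,0,0,0],[0,-20,0,0,0,0],[0,0,0,0,0,0],[0,0,0,0,0,0]]'
cat > chk.py <<'E'
from h import *
import sys
K,T,_=cam("wrist"); f=eyes.grab_frame("wrist"); cv2.imwrite(sys.argv[1],f); hs=cv2.cvtColor(f,cv2.COLOR_BGR2HSV)
m=cv2.inRange(hs,(0,0,150),(180,110,255))
for n,p in dict(blue=[.5112,.2174,.077],green=[.5208,.1582,.077],red=[.5304,.099,.077]).items():
    p=np.array(p); a=proj(K,T,p); b=proj(K,T,p+[.0027,.0004,-.005]); u,v=map(int,np.round(a)); k=np.zeros_like(m); k[v-13:v+11,u-9:u+10]=m[v-13:v+11,u-9:u+10]
    y,x=np.nonzero(k); w=hs[v-12:v+30,u-8:u+9]; print(n,"dot",x.mean().round(1),y.mean().round(1),len(x),"off->",np.round(a,1),"on->",np.round(b,1),"V far/near",hs[v-6:v+8,u-12:u-8,2].mean().round(),hs[v+14:v+24,u-8:u+8,2].mean().round())
E
python3 chk.py pics/w10.png
```

```text
t: 14.35
eef_pos: [0.4552, 0.1346, 0.1145]
ee_rot: [3.137, -0.008, -1.409]
force: [1.0, 1.1, 0.0]
width: 0.0007
blue dot 155.8 108.3 79 off-> [154.  111.8] on-> [156.3 107.1] V far/near 255.0 247.0
green dot 252.6 108.0 82 off-> [252.2 111.9] on-> [252.7 107.1] V far/near 255.0 246.0
red dot 350.0 111.7 63 off-> [350.  111.9] on-> [348.6 107.2] V far/near 255.0 255.0
```

Blue and green dots sit at their "on" positions, red at "off". Now red: target TCP (0.534, 0.0995).

```bash
python3 -m jog '[[25,-10,0,0,0,0],[25,-10,0,0,0,0],[20,-10,0,0,0,0],[5,0,-10,0,0,0],[0,0,-20,0,0,0],[0,0,-15,0,0,0],[0,0,0,0,0,0],[0,0,0,0,0,0]]'
```

```text
t: 15.2
eef_pos: [0.5327, 0.1085, 0.0634]
ee_rot: [3.132, -0.01, -1.406]
force: [0.2, 0.5, -0.3]
width: 0.0004
```

```bash
python3 -m jog '[[1,-9,0,0,0,0],[0,0,0,0,0,0],[0,0,0,0,0,0]]'; python3 -m jog '[[0,0,-3,0,0,0],[0,0,0,0,0,0]]'; python3 -m jog '[[0,0,-3,0,0,0],[0,0,0,0,0,0]]'; python3 -m jog '[[0,0,-2,0,0,0],[0,0,0,0,0,0]]'
```

```text
t: 15.5
eef_pos: [0.5341, 0.0998, 0.0647]
ee_rot: [3.133, -0.009, -1.404]
force: [-0.4, -0.1, -0.1]
width: 0.0006
t: 15.7
eef_pos: [0.5346, 0.1, 0.0625]
ee_rot: [3.135, -0.008, -1.405]
force: [0.6, 0.4, -1.5]
width: 0.0005
t: 15.9
eef_pos: [0.5347, 0.1001, 0.0596]
ee_rot: [3.136, -0.008, -1.405]
force: [-0.7, 0.2, -0.5]
width: 0.0004
t: 16.1
eef_pos: [0.5353, 0.1003, 0.0577]
ee_rot: [3.137, -0.008, -1.404]
force: [-0.0, 0.3, -0.4]
width: 0.0004
```

```bash
python3 -m jog '[[0,-0.5,-2,0,0,0],[0,0,0,0,0,0]]'; python3 -m jog '[[0,0,-2,0,0,0],[0,0,0,0,0,0]]'; python3 -m jog '[[0,0,-2,0,0,0],[0,0,0,0,0,0]]'; python3 -m jog '[[0,0,-1.5,0,0,0],[0,0,0,0,0,0]]'
```

```text
t: 16.3
eef_pos: [0.5363, 0.1004, 0.0561]
ee_rot: [3.139, -0.008, -1.404]
force: [-0.4, 0.1, 0.5]
width: 0.0004
t: 16.5
eef_pos: [0.5369, 0.1006, 0.0542]
ee_rot: [3.14, -0.007, -1.404]
force: [0.4, -0.3, 1.2]
width: 0.0004
t: 16.7
eef_pos: [0.5371, 0.1006, 0.0521]
ee_rot: [3.14, -0.007, -1.404]
force: [1.6, -0.2, 1.4]
width: 0.0008
t: 16.9
eef_pos: [0.5374, 0.1007, 0.051]
ee_rot: [3.141, -0.008, -1.403]
force: [-0.8, -0.5, 4.1]
width: 0.0005
```

Stop reached (4.1 N). Lift clear and check all of it.

```bash
python3 -m jog '[[0,0,-0.5,0,0,0],[0,0,15,0,0,0],[0,0,20,0,0,0],[-15,10,20,0,0,0],[-20,15,20,0,0,0],[-20,15,10,0,0,0],[0,0,0,0,0,0],[0,0,0,0,0,0]]'; python3 chk.py pics/w11.png
python3 - <<'E'
from h import *
a=cv2.imread("pics/w11.png"); b=eyes.grab_frame("scene"); cv2.imwrite("pics/s11.png",b)
cv2.imwrite("pics/fin.png",np.hstack([cv2.resize(a[:,:],(400,300)),cv2.resize(b[110:290,180:420],(400,300))]))
E
```

```text
t: 17.7
eef_pos: [0.4751, 0.1389, 0.1347]
ee_rot: [3.129, -0.01, -1.406]
force: [1.0, 0.0, -0.9]
width: 0.0005
blue dot 169.5 137.3 57 off-> [168.  140.9] on-> [169.8 136.1] V far/near 236.0 251.0
green dot 256.2 137.2 58 off-> [256.  141.1] on-> [256.3 136.3] V far/near 219.0 248.0
red dot 342.5 137.4 55 off-> [343.5 141.3] on-> [342.4 136.5] V far/near 250.0 254.0
```

View pics/fin.png

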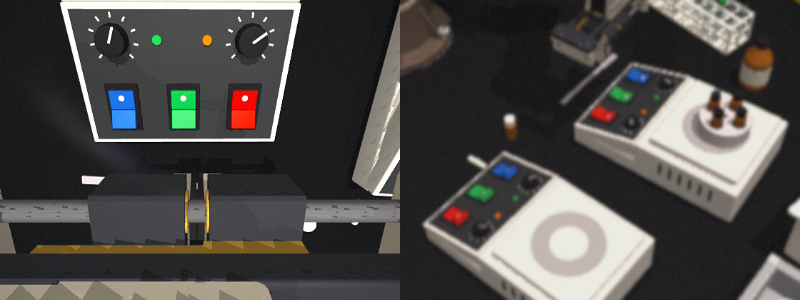

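All three rockers are on and lit, the knob pointers are unchanged, and the block, vial and spare are as before. The gripper is clear. Handing in.

```bash
python3 -c "
from station import workorder; print(workorder.job_done())"
```

```text
the job is handed in; nothing more can be done
None
```

The stirrer carrying the vial block is on: I pressed green (power), then blue (stir), then red (heat) with the closed fingertips. I handed the job in at about 18 s of the 38 s limit.

- **Switches:** each rocker was pressed until it reached its hard stop, with no force reading above 4.7 N. In the last pictures all three white dots are within about 1.5 px of their "on" positions, and all three rockers look flat with the panel.
- **Everything else:** by eye in the last pictures, the used stirrer's knob pointers, the block, the loose vial and the spare stirrer look as they did at the start. I did not measure these.
- **One disagreement:** the tips met the rockers with the reported tool point about 2 cm lower than the given heights imply. My first descents on green therefore stopped short and moved nothing. I then went down in small steps until I felt contact, and all three rockers stopped at the same reported height (51 mm).

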